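# Dial open the stone safe and latch its hatch back

## Robot

A 7-joint arm with a two-finger parallel gripper is mounted at the origin on a cart in front of the work surface, level with it; the furniture and walls round the work are solid. World frame = base frame: x ahead of the robot, y to its left, z up, the work surface at z = 0. Lengths are in m, angles in rad, forces in N, time in s.
With the tool pointing down it reaches from about 0.425 to 0.8 m from the base axis. Payload 8.3 kg.
Tool frame: the origin (TCP) lies midway between the tips of the shut fingers; the grasp point (between the pads) lies ctrl.grip_depth behind it (ctrl.grip_depth is the distance from the TCP to the grasp point, in m); z points along the fingers, y is the line along which they close (so a half turn about z gives the same grasp; the last joint's range is limited). The gripper opens to 85 mm and grips with 20 to 120 N. Pads are 22 mm wide; open, the fingers measure 114 mm over their backs; the gripper's body (76 mm by 85 mm) begins 54 mm behind the grasp point. The pads swing forward as they close: fully open they stand 13 mm farther back than shut.
Start: joints at [-1.23, 0.383, 0.016, 1.37, -0.006, 1.388, -0.046], TCP at [0.246, 0.575, 0.231] pointing down, gripper open.
Joint ranges: [-2.95, 2.95], [-0.25, 2.06], [-1.52, 1.56], [0.18, 2.33], [-1.44, 4.58], [0.02, 2.06], [-3.01, 3.01]. Speed limits (rad/s): [2.39, 2.39, 3.01, 3.01, 3.14, 3.14, 3.14].

## Interface

Orientations are given as [roll, pitch, yaw] about the fixed x, y, z axes, in that order (R = Rz(yaw) Ry(pitch) Rx(roll)).
In Python, from plant import ctrl gives the robot as it stands. The module is installed in compiled form; this text tells all that it offers.
- The arm moves only by the tool drive_tool, never from a script. Its argument "motion" is a list of rows, each a list of 6 numbers: the shift along the tool's x, y, z normalised to -1 to 1, where 1 is 80 mm, then the turn, a rotation vector about the tool's x, y, z normalised to -1 to 1, where 1 is pi rad. In form: [[dx, dy, dz, rx, ry, rz], ...]. A call has 1 to 12 rows; each row is the pose to reach, as a shift and turn from the pose commanded when the call began, along the tool's axes at that moment, turning the shorter way round; what a row does not reach only later rows make up. A row lasts 1/12 s, in which the tool goes at most 41.7 mm and 7.16 degrees, less where a joint would pass 70% of its speed; a pose out of reach is approached as far as the arm can. A call with a number of a shift or a turn outside -1 to 1 is refused whole. A call with a gripper value outside its range is refused whole. "fingers" is the opening, from 0 (shut) to 1 (fully open), set as the call begins (left out, the last holds). The fingers move at their own pace and stop on an object; "newtons" is the grip in N (left out, the last holds). Time passes only in rows, so rows that repeat a pose let the fingers close. It gives the time, the measured TCP pose, the force, the opening and the grip force at its end, in the units of the state.
- ctrl.get_state(): the state, without advancing time (a new reading comes with each control period).
- ctrl.read_camera(name): name is "side" or "top" or "wrist"; returns (picture, depth): 420x560x3 uint8, red, green, blue; 420x560 float32, m along the optical axis (not along the pixel's ray), 0 where there is no reading.
- ctrl.camera_model(name): a dict with "fov_y" (degrees; the focal length in pixels is half the picture's height over the tangent of half this angle, whatever the lens; pixels are square), "cx", "cy" (the principal point, pixels), "pose" (4x4, takes a point from camera to world coordinates). Camera axes: x right, y down, z forward; pixel columns grow to the right and rows downward; lengths in m; the calibration is good to about 2 mm. A picture is of the moment at which its call begins: read the wrist's pose just before it. camera_model takes no time and is no camera call; for the wrist camera it gives the pose at the moment of the call.
- ctrl.hand_in(): hands the job in; it is judged then, once.
The state is a dict: "time_s": time; "joint_pos": joint angles; "dq": joint speeds; "joint_efforts": joint torques, N m; "position": TCP position; "orientation": TCP orientation; "contact_force": force on the tool from outside, world axes, zero at the start; "moment": the same for the moment, N m; "finger_gap": finger opening in m; "grasp_force": force on a finger pad.
Only numpy, scipy, OpenCV 4.12 (cv2) and the standard library are available. Lean on these libraries where they do the work, as an engineer would, in place of code of your own. Each camera call takes 0.05 s, during which the arm holds its last target. There are 200 camera calls.

## Task

Unlock the steel safe with its combination 4 - 11 - 2, reading the crank on the dial like the hand of a clock: turn the crank clockwise at least two whole turns and stop on 4, turn back anticlockwise, passing 11 once and stopping on 11 the second time, then turn clockwise straight to 2. Now slide the hatch open to the left until the catch drops behind the hatch's lip, and let go so that the catch alone holds it open. Leave the things lying round the safe where they are.

Things in the scene. Friction and masses are not known exactly. Their poses are not given: they have to be found in the camera images.
- safe: Grey steel safe fixed to the bench, 120 deep x 380 long (y) x 94 high. Origin: centre of its underside; z up, +x its far side, +y to the left, along which the hatch slides. Right third: lock housing, 94 high, with the dial on top; middle: stone compartment under the hatch (hatch top 71 high); left: deck where the open hatch parks, catch at its end.
- dial_centre (a point): Point on the upright axis of the dial, 139 above the bench, level with the middle of the crank's grip. The dial is a steel handwheel of 92 diameter, its top 110 high (hub 116), in a scale of 12 marks like a clock: 12 (triple mark) at the safe's far side (+x), 3 at its right (-y), 6 near the robot, 9 at its left (+y). Clockwise is seen from above. Marks are 30 degrees apart.
- crank_grip (a point): Middle of the crank's black upright grip: 20 diameter, 47 long, from 114 to 161 high, standing 36 from the dial's axis. The direction from dial_centre to it is the clock hand; it starts anywhere. The grip spins freely on its pin, so held from above it can be led round with the hand's heading kept; turning needs up to 3 N. Stop within about 8 degrees of each number; the hidden wheels follow the dial after nearly a turn of play.
- hatch_grip (a point): Middle of the hatch's handle: a dark round bar of 12 diameter lying along the safe's y, 50 long, on two posts, axis 105 high, 34 above the hatch plate; 28 free under the bar. It can be gripped from above across x. It moves with the hatch.
- hatch (a joint): Slide of the hatch along the safe's +y, in m: 0 shut, 0.107 at its end stop. Locked it gives only 0.004. A spring pulls it shut with 2 N (shut) to 4 N (open), plus 0.6 N friction; lifting the catch adds about 2 N. From about 0.065 its lip (rolled bead, 13 above the plate) lifts the catch; past about 0.101 the catch falls behind it; let go, it then rests at 0.100.
- catch (a joint): Hinge of the gravity catch, in rad: a bent steel strip 22 wide on a pin at the deck's left end, hanging over the hatch's path. 0 hanging down (both before the lip comes and when dropped behind it), up to about 0.5 as the lip passes under. It falls by its own weight.
- stone_slip: Thin green-grey whetstone, 46 x 111 x 13, lying loose left of the safe: leave alone. Origin: centre of its underside.
- scissors: Red-handled scissors, 83 x 180 x 10, lying loose at the right: leave alone. Origin: centre of its underside.
- cork_block: Cork sanding block, 52 x 86 x 30, lying loose right of the safe: leave alone. Origin: centre of its underside.

How it is judged:
By the outcome, as a careful person would: the job done as asked, in the order asked, and still so for the second after the job is handed in, with the robot touching nothing.
It also fails if it takes over 72 s, if anything falls off the work surface, if the arm or the gripper's body presses on something with over 40 N, if the wrist force passes 120 N, or if a joint passes its speed limit or range.

## Working session

There is one attempt and no reset: what is moved stays moved. The work goes in short steps, Python scripts to look and compute and a tool call to move; the robot and the scene stay as the last step left them, time stands still between calls to the robot, and variables do not carry over. Pictures are saved under pics/ and viewed, at most 11 in all, crops included, and the job is handed in when it is done.

Besides the shell and the picture viewer there is one more tool, called after "Request:" as name(argument=value, ...) on one line, values as JSON. drive_tool: Moves the arm, as the interface text tells. Scaled input: -1 to 1 covers 80 mm each way for a shift and pi rad each way for a turn. Its arguments: {"type":"object","properties":{"motion":{"type":"array"},"fingers":{"type":"number"},"newtons":{"type":"number"}},"required":["motion"]}

```bash
mkdir -p pics
python3 - <<'E'
from plant import ctrl
import cv2,numpy as np
s=ctrl.get_state(); print(s, ctrl.grip_depth)
for n in("top","side"):
    im,d=ctrl.read_camera(n); cv2.imwrite(f"pics/{n}0.png",im[:,:,::-1]); np.savez(f"{n}0.npz",im=im,d=d,**{k:v for k,v in ctrl.camera_model(n).items() if not isinstance(v,str)})
    print(n,ctrl.camera_model(n))
E
```

```text
{'time_s': 0.0, 'joint_pos': array([-1.22986761,  0.38424953,  0.01639857,  1.37115659, -0.00630288,
        1.38822583, -0.04648912]), 'dq': array([ 1.21043059e-03, -2.09777737e-03, -8.36941324e-04, -1.08713433e-03,
       -3.45709906e-04, -1.41026894e-04, -9.53097674e-06]), 'joint_efforts': array([-1.47644256e-03, -6.27593350e+01,  8.43496397e-01, -3.71821547e+01,
        1.66204391e-02,  1.41900487e-02,  3.24305609e-05]), 'position': array([0.2453671 , 0.57426406, 0.23027089]), 'orientation': array([-3.13960349e+00,  4.36394848e-05,  2.73781525e+00]), 'contact_force': array([ 0.55410882,  0.57060911, -0.68561234]), 'moment': array([0.04680023, 0.00759713, 0.01445888]), 'grasp_force': 0.0, 'finger_gap': 0.08563494081199002} 0.0187
top {'fov_y': 42.53811686995058, 'cx': 274.2191441925218, 'cy': 208.46964400941732, 'pose': array([[ 0.02134646, -0.99479405,  0.09964501,  0.31546748],
       [-0.99956269, -0.02327574, -0.01823924, -0.11048292],
       [ 0.02046359, -0.09921209, -0.99485587,  1.57109365],
       [ 0.        ,  0.        ,  0.        ,  1.        ]])}
side {'fov_y': 47.70703575964315, 'cx': 276.37705288432863, 'cy': 210.58282323542062, 'pose': array([[ 0.99957562, -0.00544356,  0.02861738,  0.43938078],
       [-0.02602567, -0.60819704,  0.79335933, -1.37009074],
       [ 0.01308631, -0.79376742, -0.60808061,  1.05743144],
       [ 0.        ,  0.        ,  0.        ,  1.        ]])}
```

View pics/top0.png

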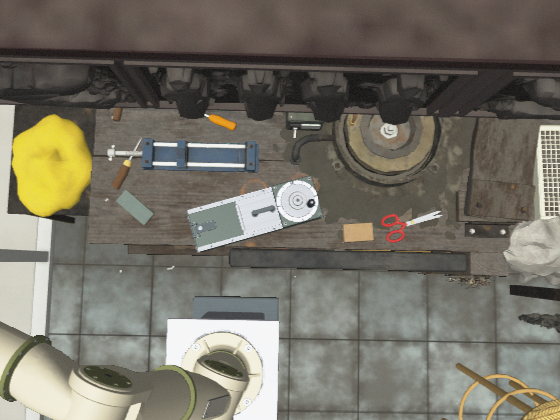

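View pics/side0.png

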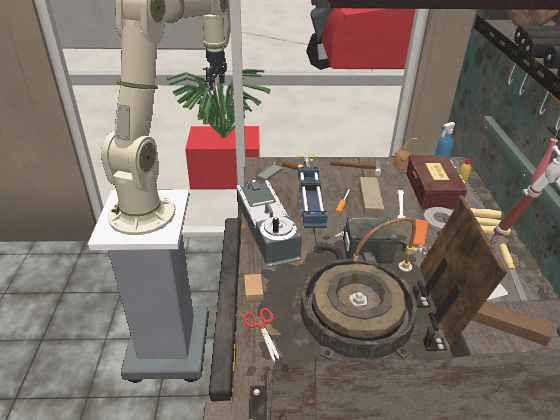

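The top view shows the safe from about (190,225) to (320,195). The dial is near (298,200), the black crank near (310,203), and the hatch handle near (264,211). I'll enlarge the safe and measure it.

```bash
cat > h.py <<'E'
import numpy as np,cv2
def ray(m,u,v):
    f=210/np.tan(np.radians(float(m["fov_y"]))/2); P=np.array(m["pose"])
    return P[:3,3],P[:3,:3]@np.array([(u-m["cx"])/f,(v-m["cy"])/f,1.])
def onz(m,u,v,z):
    o,d=ray(m,u,v); return o+d*(z-o[2])/d[2]
E
python3 - <<'E'
from h import *
t=np.load("top0.npz"); im=t["im"]; d=t["d"]
c=im[165:260,180:330]; cv2.imwrite("pics/crop_t.png",cv2.resize(c[:,:,::-1],None,fx=5.3,fy=5.3,interpolation=cv2.INTER_CUBIC))
# world points from depth
v,u=np.mgrid[0:420,0:560]; f=210/np.tan(np.radians(float(t["fov_y"]))/2)
X=np.stack([(u-t["cx"])/f*d,(v-t["cy"])/f*d,d],-1)@t["pose"][:3,:3].T+t["pose"][:3,3]
roi=np.zeros(d.shape,bool); roi[165:260,180:330]=1
m=roi&(X[...,2]>0.04)&(X[...,2]<0.2)
cnt=cv2.findContours(m.astype(np.uint8),0,2)[0]; cnt=max(cnt,key=cv2.contourArea)
print("safe rect px",cv2.minAreaRect(cnt), "pts",m.sum())
P=X[m][:,:2].astype(np.float32); r=cv2.minAreaRect(P); print("world rect",r,cv2.boxPoints(r))
for n,lo,hi in(("dialtop",.1,.114),("crank",.135,.18)):
    k=roi&(X[...,2]>lo)&(X[...,2]<hi); print(n,k.sum(),X[k].mean(0),np.argwhere(k).mean(0)[::-1])
dark=roi&(im.max(-1)<60)
n,l,st,ce=cv2.connectedComponentsWithStats(dark.astype(np.uint8))
for i in range(1,n):
    if st[i,4]>8: print(st[i],ce[i],X[l==i].mean(0))
E
```

```text
safe rect px ((254.89622497558594, 213.38681030273438), (44.09273147583008, 129.8057098388672), 74.05460357666016) pts 5767
world rect ((0.5134539604187012, -0.06494426727294922), (0.25288257002830505, 0.3595665991306305), 16.75923728942871) [[ 0.34054264  0.07074329]
 [ 0.44422388 -0.2735507 ]
 [ 0.68636525 -0.20063183]
 [ 0.58268404  0.14366215]]
dialtop 864 [ 0.48232909 -0.18737353  0.10788797] [292.68055556 201.51736111]
crank 50 [ 0.47531045 -0.23411544  0.15869298] [311.4 202.4]
[308 199   6   8  21] [309.85714286 203.52380952] [ 0.47294532 -0.23063163  0.15218119]
[308 217  12   5  12] [313.5 219. ] [ 0.43859457 -0.24820467  0.07246986]
[283 221  24   8  25] [294.92 224.32] [ 0.4228108  -0.19680224  0.06865788]
[231 248  52   3  75] [255.66666667 248.90666667] [ 0.35353309 -0.08843095  0.00390342]
[286 249  43   3  51] [305.66666667 249.92156863] [ 0.35438866 -0.23477159 -0.02206609]
[192 255  17   1  17] [200. 255.] [ 0.3339594   0.0883428  -0.13485078]
```

View pics/crop_t.png

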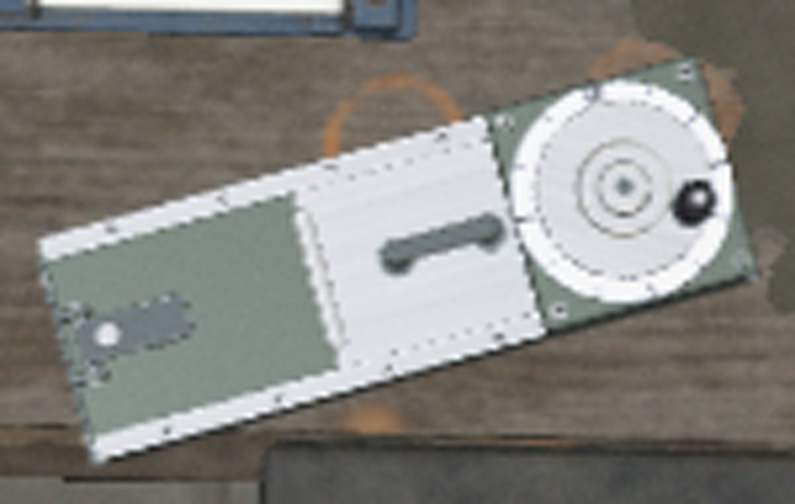

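The enlarged crop (scale 5.3, offset 180,165) shows these points:
- Hub at (624,186).
- Crank top at (693,203).
- Handle ends at (395,258) and (490,232).
- Housing right corners at (692,60) and (757,275).
- Left end corners at (40,245) and (97,460).

Run:
```python
from h import *
t=np.load("top0.npz")
g=lambda a,b,z: onz(t,180+(a+.5)/5.3-.5,165+(b+.5)/5.3-.5,z)
hub=g(624,186,.116);gr=g(693,203,.161);h1=g(395,258,.111);h2=g(490,232,.111)
for n,p in dict(hub=hub,grip=gr,h1=h1,h2=h2,hm=(h1+h2)/2,fr=g(692,60,.094),nr=g(757,275,.094),fl=g(40,245,.071),nl=g(97,460,.071),dialN=g(595,92,.11)).items(): print(n,p.round(4))
print("yaw handle",np.degrees(np.arctan2(*(h1-h2)[1::-1]))-90,"r",np.linalg.norm((gr-hub)[:2]),"grip dir",np.degrees(np.arctan2(*(gr-hub)[1::-1])))
```

```text
hub [ 0.4867 -0.1995  0.116 ]
grip [ 0.4737 -0.2312  0.161 ]
h1 [ 0.4473 -0.083   0.111 ]
h2 [ 0.4619 -0.1313  0.111 ]
hm [ 0.4546 -0.1071  0.111 ]
fr [ 0.5564 -0.2353  0.094 ]
nr [ 0.4444 -0.2707  0.094 ]
fl [0.4535 0.1043 0.071 ]
nl [0.3416 0.0705 0.071 ]
dialN [ 0.5359 -0.184   0.11  ]
yaw handle 16.71076955800264 r 0.03426328564032464 grip dir -112.26481556053328
```

Request:
drive_tool(motion=[[-1, -1, 0, 0, 0, 0], [-1, -1, 0, 0, 0, 0], [-1, -1, 0, 0, 0, 0], [-1, -1, 0, 0, 0, 0]])

```text
time_s: 0.43
position: [0.2923, 0.4635, 0.2314]
orientation: [-3.14, 0.003, 2.729]
contact_force: [2.1, 0.5, 1.2]
finger_gap: 0.0856
grasp_force: 0.0
```

Request:
drive_tool(motion=[[-1, -1, 0, 0, 0, 0], [-1, -1, 0, 0, 0, 0], [-1, -1, 0, 0, 0, 0], [-1, -1, 0, 0, 0, 0]])

```text
time_s: 0.77
position: [0.3335, 0.3583, 0.2314]
orientation: [-3.14, 0.002, 2.729]
contact_force: [0.1, -0.1, 0.4]
finger_gap: 0.0851
grasp_force: 0.0
```

Request:
drive_tool(motion=[[-1, -1, 0, 0, 0, 0], [-1, -1, 0, 0, 0, 0], [-1, -1, 0, 0, 0, 0], [-1, -1, 0, 0, 0, 0]])

```text
time_s: 1.1
position: [0.3748, 0.2533, 0.2314]
orientation: [-3.14, 0.001, 2.729]
contact_force: [0.4, -0.2, -0.4]
finger_gap: 0.0855
grasp_force: 0.0
```

Request:
drive_tool(motion=[[-1, -1, 0, 0, 0, 0], [-1, -1, 0, 0, 0, 0], [-1, -1, 0, 0, 0, 0], [-1, -1, 0, 0, 0, 0]])

```text
time_s: 1.43
position: [0.4163, 0.1483, 0.2314]
orientation: [-3.141, 0.001, 2.729]
contact_force: [0.3, 0.8, 0.3]
finger_gap: 0.0852
grasp_force: 0.0
```

Request:
drive_tool(motion=[[-1, -1, 0, 0, 0, 0], [-1, -1, 0, 0, 0, 0], [-1, -1, 0, 0, 0, 0], [-1, -1, 0, 0, 0, 0]])

```text
time_s: 1.77
position: [0.4577, 0.0431, 0.2315]
orientation: [-3.14, 0.002, 2.729]
contact_force: [-0.7, -0.3, 1.3]
finger_gap: 0.0854
grasp_force: 0.0
```

Request:
drive_tool(motion=[[-1, -1, -0.6, 0, 0, 0.275], [-1, -1, -0.6, 0, 0, 0.275], [-1, -1, -0.6, 0, 0, 0.275], [-1, -1, -0.6, 0, 0, 0.275], [-1, -1, -0.6, 0, 0, 0.275], [-1, -1, -0.6, 0, 0, 0.275], [-1, -1, -0.6, 0, 0, 0.275], [-1, -1, -0.6, 0, 0, 0.275], [-1, -1, -0.6, 0, 0, 0.275]])

```text
time_s: 2.52
position: [0.4983, -0.0548, 0.279]
orientation: [-3.141, -0.0, 1.878]
contact_force: [0.4, -0.2, 0.1]
finger_gap: 0.0853
grasp_force: 0.0
```

Run:
```python
from plant import ctrl
from h import *
s=ctrl.get_state(); print(s["position"],s["orientation"],s["joint_pos"])
m=ctrl.camera_model("wrist"); print(m)
im,d=ctrl.read_camera("wrist"); np.savez("w1.npz",im=im,d=d,**m)
cv2.imwrite("pics/w1.png",im[:,:,::-1])
```

```text
[ 0.49832666 -0.05480409  0.27904806] [-3.14104749e+00 -1.11270737e-04  1.87796083e+00] [-0.53504013  0.09421927  0.63293664  1.64237879 -0.0561723   1.42394142
  0.41120077]
{'fov_y': 65.20877815428432, 'cx': 280.58311951702905, 'cy': 207.52860466019354, 'pose': array([[ 9.53292969e-01,  2.85565253e-01,  9.84124059e-02,
         4.73213135e-01],
       [ 3.02045865e-01, -9.00299023e-01, -3.13416600e-01,
         2.70963500e-02],
       [-9.00297797e-04,  3.28502902e-01, -9.44502532e-01,
         4.22930036e-01],
       [ 0.00000000e+00,  0.00000000e+00,  0.00000000e+00,
         1.00000000e+00]])}
```

View pics/w1.png

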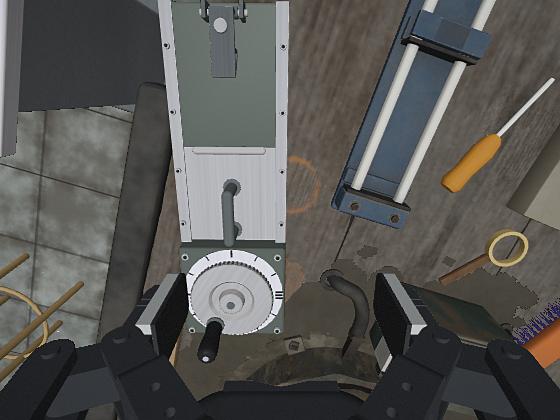

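The wrist view shows the hub near (231,306), the crank grip's top near (208,357), the triple 12 mark at (279,296), and the handle from (231,186) to (227,245). Next I'll check these positions against the top view.

Run:
```python
from h import *
t=np.load("w1.npz");im=t["im"];d=t["d"]
for n,u,v,z in(("hub",231,306,.116),("grip",208,356,.161),("bar1",231,186,.111),("bar2",227.5,240,.111),("hm",229,213,.111),("edgeFarTop",289,3,.071),("m12",279,296,.110),("m9",231.5,255,.11),("nl",166,100,.071),("nr",188,240,.071)):
    f=210/np.tan(np.radians(float(t["fov_y"]))/2); dd=d[int(round(v)),int(round(u))]
    X=t["pose"][:3,:3]@np.array([(u-t["cx"])/f*dd,(v-t["cy"])/f*dd,dd])+t["pose"][:3,3]
    print(n,onz(t,u,v,z).round(4),"depth",X.round(4))
# dial rim ellipse from white scale ring
c=cv2.resize(im[220:380,160:320,::-1],None,fx=3.7,fy=3.7,interpolation=cv2.INTER_CUBIC); cv2.imwrite("pics/w1c.png",c)
```

```text
hub [ 0.4878 -0.2012  0.116 ] depth [ 0.4876 -0.1993  0.1185]
grip [ 0.4787 -0.2321  0.161 ] depth [ 0.4787 -0.2301  0.163 ]
bar1 [ 0.4525 -0.0698  0.111 ] depth [ 0.451  -0.0764  0.0896]
bar2 [ 0.4638 -0.1273  0.111 ] depth [ 0.4639 -0.1262  0.1131]
hm [ 0.4577 -0.0978  0.111 ] depth [ 0.4578 -0.0976  0.1115]
edgeFarTop [0.4564 0.1052 0.071 ] depth [0.453  0.1208 0.0011]
m12 [ 0.5356 -0.1767  0.11  ] depth [ 0.5381 -0.1847  0.0977]
m9 [ 0.4722 -0.1434  0.11  ] depth [ 0.4722 -0.1509  0.0963]
nl [ 0.3635 -0.0144  0.071 ] depth [ 0.3402 -0.0232 -0.0037]
nr [ 0.4183 -0.1611  0.071 ] depth [ 0.4196 -0.1568  0.0791]
```

View pics/w1c.png

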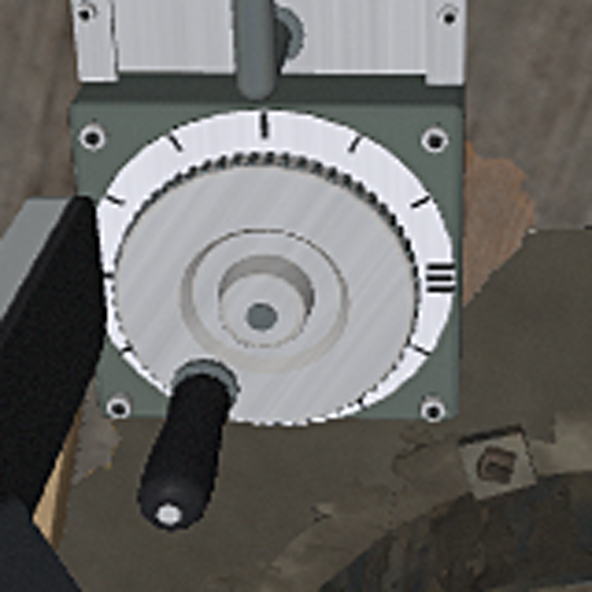

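The crop (scale 3.7, offset 160,220) shows:
- Hub top at (262,317).
- Grip top at (169,513), with its base ring at (207,380).
- Scale marks: 12 at (440,277), 6 at (108,275), 7 at (115,200), 1 at (418,350), 8 at (176,142), 2 at (362,402), 11 at (421,202), 5 at (125,348), 9 at (264,125).

I'll take the dial centre from opposite pairs of marks.

Run:
```python
from h import *
t=np.load("w1.npz")
g=lambda a,b,z: onz(t,160+(a+.5)/3.7-.5,220+(b+.5)/3.7-.5,z)
M={12:(440,277),6:(108,275),7:(115,200),1:(418,350),8:(176,142),2:(362,402),11:(421,202),5:(125,348)}
W={k:g(*p,.0965) for k,p in M.items()}
for a,b in((12,6),(1,7),(2,8),(11,5)):
    v=W[a]-W[b]; print(a,b,((W[a]+W[b])/2).round(4),np.linalg.norm(v).round(4),(np.degrees(np.arctan2(v[1],v[0]))+30*(a%12)).round(2))
c=sum(W.values())/8; print("c",c)
for n,p in(("hub",g(262,317,.116)),("griptop",g(171,509,.161)),("base",g(207,380,.114))):
    v=p-c; print(n,p.round(4),np.linalg.norm(v[:2]),np.degrees(np.arctan2(v[1],v[0])))
```

```text
12 6 [ 0.4876 -0.1991  0.0965] 0.104 17.21
1 7 [ 0.4864 -0.1998  0.0965] 0.1073 16.91
2 8 [ 0.4873 -0.1997  0.0965] 0.109 17.11
11 5 [ 0.4863 -0.1998  0.0965] 0.1092 376.84
c [ 0.48690133 -0.19958187  0.0965    ]
hub [ 0.4869 -0.2005  0.116 ] 0.0009051288952300929 -86.98244322760648
griptop [ 0.477  -0.2342  0.161 ] 0.03599282355512126 -105.90244278423569
base [ 0.4768 -0.2292  0.114 ] 0.03127564961210265 -108.91385898087347
```

Request:
drive_tool(motion=[[-1, -0.94, 0, 0, 0, 0.0033], [-1, -0.94, 0, 0, 0, 0.0033], [-1, -0.94, 0, 0, 0, 0.0033], [-1, -0.94, 0, 0, 0, 0.0033]])

```text
time_s: 2.9
position: [0.4476, -0.1605, 0.2799]
orientation: [3.141, 0.001, 1.858]
contact_force: [-0.3, -0.7, -0.2]
finger_gap: 0.085
grasp_force: 0.0
```

Request:
drive_tool(motion=[[-1, 0, 0.4, 0, 0, 0], [-1, 0, 0.4, 0, 0, 0], [-1, 0, 0.4, 0, 0, 0], [-1, 0, 0.4, 0, 0, 0]])

```text
time_s: 3.23
position: [0.4726, -0.2326, 0.2457]
orientation: [-3.137, 0.0, 1.862]
contact_force: [-0.4, 0.3, 0.4]
finger_gap: 0.0853
grasp_force: 0.0
```

Run:
```python
from plant import ctrl
from h import *
s=ctrl.get_state(); print(s["position"],s["orientation"],s["joint_pos"])
m=ctrl.camera_model("wrist")
im,d=ctrl.read_camera("wrist"); np.savez("w2.npz",im=im,d=d,**m)
cv2.imwrite("pics/w2.png",im[:,:,::-1])
```

```text
[ 0.47262743 -0.23264842  0.24569702] [-3.13748509e+00  2.29187338e-04  1.86219596e+00] [-0.29577317  0.20012864  0.80817105  1.64170395 -0.14419217  1.36550219
  0.82370445]
```

View pics/w2.png

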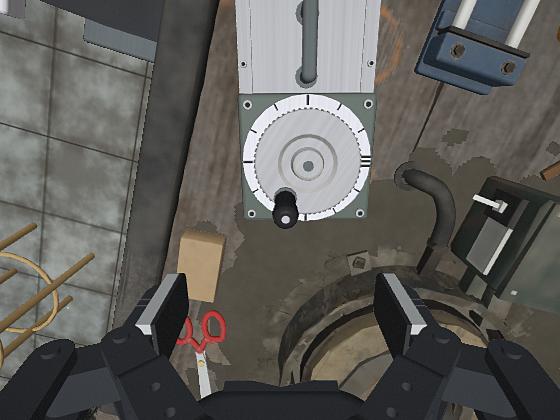

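The wrist view shows the grip top at about (285.5,218) and the hub at (308.5,166), with a clear way down. I'll compute their positions.

Run:
```python
from h import *
t=np.load("w2.npz")
M={12:(366,161.5),6:(249,161.5),9:(308,100),3:(306,216)}
for k,p in M.items(): print(k,onz(t,*p,.0965).round(4))
hub=onz(t,308.5,166,.116)
im=t["im"]; roi=np.zeros(im.shape[:2],np.uint8); roi[195:240,262:310]=1
mk=((im.max(-1)<70)&(roi>0)).astype(np.uint8); cn=max(cv2.findContours(mk,0,2)[0],key=cv2.contourArea); print(cv2.minEnclosingCircle(cn),cv2.boundingRect(cn))
g=onz(t,285.5,218,.161); v=g-np.array([.4869,-.1996,0]); print(hub,g,np.hypot(*v[:2]),np.degrees(np.arctan2(v[1],v[0])))
d=g-np.array([.4726,-.2326,0]); a=1.862; print("tool",(d[0]*np.cos(a)+d[1]*np.sin(a))*1e3,(d[0]*np.sin(a)-d[1]*np.cos(a))*1e3)
```

```text
12 [ 0.5383 -0.1841  0.0965]
6 [ 0.4374 -0.2144  0.0965]
9 [ 0.4719 -0.149   0.0965]
3 [ 0.503  -0.2495  0.0965]
((284.5, 210.59091186523438), 17.757535934448242) (272, 195, 27, 34)
[ 0.4873597  -0.19934352  0.116     ] [ 0.47701779 -0.23352176  0.161     ] 0.03533191262924954 -106.24209061787745
tool -2.151325994634808 3.967152093680001
```

Request:
drive_tool(motion=[[-0.03, 0.05, 0, 0, 0, 0], [-0.03, 0.05, 0.3, 0, 0, 0], [-0.03, 0.05, 0.6, 0, 0, 0], [-0.03, 0.05, 1, 0, 0, 0], [-0.03, 0.05, 1, 0, 0, 0]])

```text
time_s: 3.7
position: [0.4764, -0.2284, 0.1631]
orientation: [-3.137, -0.005, 1.868]
contact_force: [-0.6, 1.7, -1.2]
finger_gap: 0.0853
grasp_force: 0.0
```

Request:
drive_tool(motion=[[0, 0, 0.2, 0, 0, 0], [0, 0, 0.4, 0, 0, 0], [0, 0, 0.51, 0, 0, 0], [0, 0, 0.51, 0, 0, 0], [0, 0, 0.51, 0, 0, 0]])

```text
time_s: 4.12
position: [0.4787, -0.2314, 0.1276]
orientation: [3.141, 0.0, 1.865]
contact_force: [-0.9, 0.1, 1.0]
finger_gap: 0.0853
grasp_force: 0.0
```

Request:
drive_tool(motion=[[0, 0, 0, 0, 0, 0], [0, 0, 0, 0, 0, 0], [0, 0, 0, 0, 0, 0], [0, 0, 0, 0, 0, 0], [0, 0, 0, 0, 0, 0], [0, 0, 0, 0, 0, 0], [0, 0, 0, 0, 0, 0], [0, 0, 0, 0, 0, 0]], fingers=0, newtons=35)

```text
time_s: 4.78
position: [0.4782, -0.2321, 0.1267]
orientation: [3.141, 0.0, 1.863]
contact_force: [-0.6, -0.3, 2.6]
finger_gap: 0.0186
grasp_force: 34.3
```

Request:
drive_tool(motion=[[0.055, -0.066, 0, 0, 0, 0], [0.148, -0.138, 0, 0, 0, 0], [0.257, -0.183, 0, 0, 0, 0], [0.373, -0.198, 0, 0, 0, 0], [0.489, -0.183, 0, 0, 0, 0], [0.598, -0.138, 0, 0, 0, 0], [0.691, -0.066, 0, 0, 0, 0], [0.763, 0.027, 0, 0, 0, 0], [0.808, 0.136, 0, 0, 0, 0], [0.823, 0.252, 0, 0, 0, 0], [0.808, 0.368, 0, 0, 0, 0], [0.763, 0.477, 0, 0, 0, 0]])

```text
time_s: 5.78
position: [0.4972, -0.1619, 0.1265]
orientation: [-3.141, -0.0, 1.864]
contact_force: [-3.0, -3.0, 2.9]
finger_gap: 0.0189
grasp_force: 34.5
```

```bash
cat > a.py <<'E'
from plant import ctrl
from h import *
s=ctrl.get_state();v=s["position"]-np.array([.4873,-.1994,0])
print(s["time_s"],s["position"].round(4),"r",np.hypot(*v[:2]).round(4),"cw",(17-np.degrees(np.arctan2(v[1],v[0])))%360,s["contact_force"].round(1),s["grasp_force"],s["finger_gap"])
E
python3 a.py
```

```text
5.7833 [ 0.4972 -0.1619  0.1265] r 0.0388 cw 301.8298100801916 [-3.  -3.   2.9] 34.46611404418945 0.01888885715390855
```

Request:
drive_tool(motion=[[-0.072, 0.093, 0, 0, 0, 0], [-0.165, 0.165, 0, 0, 0, 0], [-0.274, 0.21, 0, 0, 0, 0], [-0.39, 0.225, 0, 0, 0, 0], [-0.506, 0.21, 0, 0, 0, 0], [-0.615, 0.165, 0, 0, 0, 0], [-0.708, 0.093, 0, 0, 0, 0], [-0.78, 0, 0, 0, 0, 0], [-0.825, -0.109, 0, 0, 0, 0], [-0.84, -0.225, 0, 0, 0, 0], [-0.825, -0.341, 0, 0, 0, 0], [-0.78, -0.45, 0, 0, 0, 0]])

```text
time_s: 6.78
position: [0.4812, -0.2329, 0.1266]
orientation: [3.14, 0.0, 1.863]
contact_force: [2.2, -0.3, 3.9]
finger_gap: 0.0185
grasp_force: 34.6
```

```bash
python3 a.py
```

```text
6.7833 [ 0.4812 -0.2329  0.1266] r 0.0341 cw 117.3049337732519 [ 2.2 -0.3  3.9] 34.565808176994324 0.018511345252818976
```

Request:
drive_tool(motion=[[0.072, -0.093, 0, 0, 0, 0], [0.165, -0.165, 0, 0, 0, 0], [0.274, -0.21, 0, 0, 0, 0], [0.39, -0.225, 0, 0, 0, 0], [0.506, -0.21, 0, 0, 0, 0], [0.615, -0.165, 0, 0, 0, 0], [0.708, -0.093, 0, 0, 0, 0], [0.78, 0, 0, 0, 0, 0], [0.825, 0.109, 0, 0, 0, 0], [0.84, 0.225, 0, 0, 0, 0], [0.825, 0.341, 0, 0, 0, 0], [0.78, 0.45, 0, 0, 0, 0]])

```text
time_s: 7.78
position: [0.4965, -0.1615, 0.1265]
orientation: [-3.14, -0.0, 1.865]
contact_force: [-2.6, -3.3, 6.6]
finger_gap: 0.0185
grasp_force: 34.8
```

Request:
drive_tool(motion=[[-0.072, 0.093, 0, 0, 0, 0], [-0.165, 0.165, 0, 0, 0, 0], [-0.274, 0.21, 0, 0, 0, 0], [-0.39, 0.225, 0, 0, 0, 0], [-0.506, 0.21, 0, 0, 0, 0], [-0.615, 0.165, 0, 0, 0, 0], [-0.708, 0.093, 0, 0, 0, 0], [-0.78, 0, 0, 0, 0, 0], [-0.825, -0.109, 0, 0, 0, 0], [-0.84, -0.225, 0, 0, 0, 0], [-0.825, -0.341, 0, 0, 0, 0], [-0.78, -0.45, 0, 0, 0, 0]])

```text
time_s: 8.78
position: [0.4803, -0.2324, 0.1267]
orientation: [3.141, 0.001, 1.864]
contact_force: [1.5, -1.3, 4.0]
finger_gap: 0.0187
grasp_force: 34.6
```

Request:
drive_tool(motion=[[0.072, -0.093, 0, 0, 0, 0], [0.165, -0.165, 0, 0, 0, 0], [0.274, -0.21, 0, 0, 0, 0], [0.39, -0.225, 0, 0, 0, 0], [0.506, -0.21, 0, 0, 0, 0], [0.615, -0.165, 0, 0, 0, 0], [0.708, -0.093, 0, 0, 0, 0], [0.78, 0, 0, 0, 0, 0], [0.825, 0.109, 0, 0, 0, 0], [0.84, 0.225, 0, 0, 0, 0], [0.825, 0.341, 0, 0, 0, 0], [0.78, 0.45, 0, 0, 0, 0]])

```text
time_s: 9.78
position: [0.4961, -0.1614, 0.1264]
orientation: [-3.14, -0.001, 1.865]
contact_force: [-2.9, -2.8, 5.9]
finger_gap: 0.0188
grasp_force: 34.9
```

Request:
drive_tool(motion=[[-0.072, 0.093, 0, 0, 0, 0], [-0.165, 0.165, 0, 0, 0, 0], [-0.274, 0.21, 0, 0, 0, 0], [-0.39, 0.225, 0, 0, 0, 0], [-0.506, 0.21, 0, 0, 0, 0], [-0.615, 0.165, 0, 0, 0, 0], [-0.708, 0.093, 0, 0, 0, 0], [-0.78, 0, 0, 0, 0, 0], [-0.825, -0.109, 0, 0, 0, 0], [-0.84, -0.225, 0, 0, 0, 0], [-0.825, -0.341, 0, 0, 0, 0]])

```text
time_s: 10.7
position: [0.4896, -0.2327, 0.1266]
orientation: [3.141, -0.0, 1.864]
contact_force: [1.9, -0.2, 4.1]
finger_gap: 0.0185
grasp_force: 34.7
```

```bash
python3 a.py
```

```text
10.7 [ 0.4896 -0.2327  0.1266] r 0.0334 cw 103.10913668054457 [ 1.9 -0.2  4.1] 34.725818037986755 0.01846220683756553
```

Request:
drive_tool(motion=[[0.023, -0.055, 0, 0, 0, 0], [0.045, -0.109, 0, 0, 0, 0], [0.045, -0.109, 0, 0, 0, 0], [0.045, -0.109, 0, 0, 0, 0]])

```text
time_s: 11.03
position: [0.4798, -0.2322, 0.1267]
orientation: [-3.141, -0.0, 1.863]
contact_force: [-0.7, -2.0, 6.0]
finger_gap: 0.0187
grasp_force: 34.8
```

```bash
python3 a.py
python3 - <<'E'
from plant import ctrl
from h import *
for n in("wrist","top"):
    m=ctrl.camera_model(n); im,d=ctrl.read_camera(n); np.savez(f"{n}3.npz",im=im,d=d,**m)
    if n=="wrist": cv2.imwrite("pics/w3.png",im[:,:,::-1])
E
```

```text
11.0333 [ 0.4798 -0.2322  0.1267] r 0.0337 cw 119.83056369415979 [-0.7 -2.   6. ] 34.82678174972534 0.0186831326743339
```

View pics/w3.png

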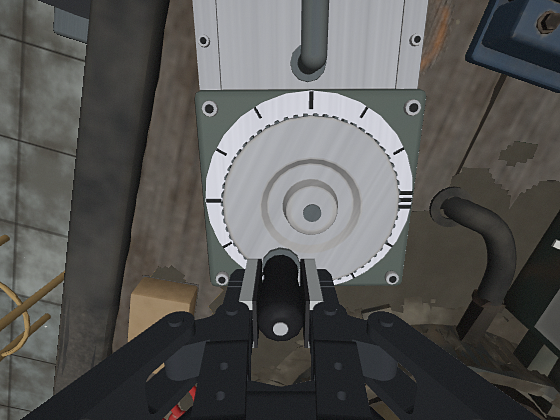

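The wrist view shows the hub at (312,212), the grip's top dot at (280,329), the 12 mark at (405,200) and the 6 mark at (214,201).

Run:
```python
from h import *
t=np.load("wrist3.npz")
W={k:onz(t,*p,.0965) for k,p in {12:(405,200),6:(213,201),9:(311,100),8:(257,112),10:(364,112),7:(222,149),11:(400,150)}.items()}
v=W[12]-W[6]; ax=np.arctan2(v[1],v[0]); c=(W[12]+W[6])/2; print(c,np.hypot(*v[:2]),np.degrees(ax))
hub=onz(t,312,212,.116); 
for z in(.161,.163):
  g=onz(t,280,329,z)
  for o in(c,hub,np.array([.4873,-.1994,0])):
    w=g-o; print(o.round(4),g.round(4),np.hypot(*w[:2]).round(4),"cw",np.degrees(ax)-np.degrees(np.arctan2(w[1],w[0])))
```

```text
[ 0.4871592  -0.19943224  0.0965    ] 0.10694956103681982 17.07819409530949
[ 0.4872 -0.1994  0.0965] [ 0.4816 -0.2365  0.161 ] 0.0375 cw 115.58824581083894
[ 0.487  -0.1992  0.116 ] [ 0.4816 -0.2365  0.161 ] 0.0377 cw 115.35413478838908
[ 0.4873 -0.1994  0.    ] [ 0.4816 -0.2365  0.161 ] 0.0375 cw 115.79368121492152
[ 0.4872 -0.1994  0.0965] [ 0.4811 -0.2349  0.163 ] 0.036 cw 116.6999764069547
[ 0.487  -0.1992  0.116 ] [ 0.4811 -0.2349  0.163 ] 0.0362 cw 116.44952636440237
[ 0.4873 -0.1994  0.    ] [ 0.4811 -0.2349  0.163 ] 0.036 cw 116.91220193926955
```

Request:
drive_tool(motion=[[0.012, -0.02, 0, 0, 0, 0], [0.012, -0.02, 0, 0, 0, 0], [0.012, -0.02, 0, 0, 0, 0]])

```text
time_s: 11.38
position: [0.4785, -0.232, 0.1267]
orientation: [-3.141, 0.0, 1.864]
contact_force: [0.1, -2.3, 5.3]
finger_gap: 0.0185
grasp_force: 34.8
```

Request:
drive_tool(motion=[[-0.045, 0.109, 0, 0, 0, 0], [-0.06, 0.225, 0, 0, 0, 0], [-0.045, 0.341, 0, 0, 0, 0], [0, 0.45, 0, 0, 0, 0], [0.072, 0.543, 0, 0, 0, 0], [0.165, 0.615, 0, 0, 0, 0], [0.274, 0.66, 0, 0, 0, 0], [0.39, 0.675, 0, 0, 0, 0], [0.506, 0.66, 0, 0, 0, 0], [0.615, 0.615, 0, 0, 0, 0], [0.708, 0.543, 0, 0, 0, 0], [0.78, 0.45, 0, 0, 0, 0]])

```text
time_s: 12.38
position: [0.4946, -0.1612, 0.1265]
orientation: [-3.141, 0.0, 1.864]
contact_force: [-0.6, -1.6, 5.5]
finger_gap: 0.0184
grasp_force: 34.8
```

Request:
drive_tool(motion=[[0.045, -0.109, 0, 0, 0, 0], [0.06, -0.225, 0, 0, 0, 0], [0.045, -0.341, 0, 0, 0, 0], [0, -0.45, 0, 0, 0, 0], [-0.072, -0.543, 0, 0, 0, 0], [-0.165, -0.615, 0, 0, 0, 0], [-0.274, -0.66, 0, 0, 0, 0], [-0.39, -0.675, 0, 0, 0, 0], [-0.506, -0.66, 0, 0, 0, 0], [-0.615, -0.615, 0, 0, 0, 0], [-0.708, -0.543, 0, 0, 0, 0], [-0.78, -0.45, 0, 0, 0, 0]])

```text
time_s: 13.38
position: [0.4781, -0.2323, 0.1266]
orientation: [-3.141, -0.001, 1.863]
contact_force: [-1.5, -0.0, 7.7]
finger_gap: 0.0191
grasp_force: 35.0
```

Request:
drive_tool(motion=[[-0.045, 0.109, 0, 0, 0, 0], [-0.06, 0.225, 0, 0, 0, 0], [-0.045, 0.341, 0, 0, 0, 0], [0, 0.45, 0, 0, 0, 0], [0.072, 0.543, 0, 0, 0, 0], [0.165, 0.615, 0, 0, 0, 0], [0.274, 0.66, 0, 0, 0, 0], [0.39, 0.675, 0, 0, 0, 0], [0.45, 0.67, 0, 0, 0, 0], [0.506, 0.66, 0, 0, 0, 0], [0.56, 0.64, 0, 0, 0, 0], [0.56, 0.64, 0, 0, 0, 0]])

```text
time_s: 14.38
position: [0.5137, -0.1734, 0.1264]
orientation: [-3.14, -0.001, 1.864]
contact_force: [-2.3, -1.4, 7.8]
finger_gap: 0.0185
grasp_force: 35.0
```

```bash
python3 a.py
python3 - <<'E'
from plant import ctrl
from h import *
for n in("wrist",):
    m=ctrl.camera_model(n); im,d=ctrl.read_camera(n); np.savez(f"{n}4.npz",im=im,d=d,**m)
    cv2.imwrite("pics/w4.png",im[:,:,::-1])
E
```

```text
14.3833 [ 0.5137 -0.1734  0.1264] r 0.0371 cw 332.48265749171463 [-2.3 -1.4  7.8] 34.98509466648102 0.018511482198034505
```

View pics/w4.png

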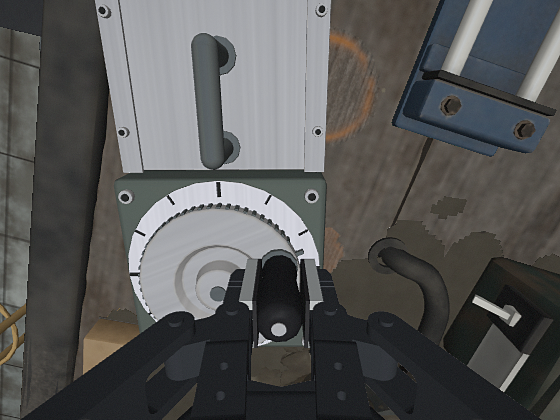

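The dot is at (279.5,329). With the grip offset this puts the hand at about 337°, so it's still 7° short of 11. I'll finish the turn.

Request:
drive_tool(motion=[[0.025, -0.01, 0, 0, 0, 0], [0.048, -0.025, 0, 0, 0, 0], [0.048, -0.025, 0, 0, 0, 0], [0.048, -0.025, 0, 0, 0, 0]])

```text
time_s: 14.77
position: [0.511, -0.1708, 0.1265]
orientation: [-3.14, -0.0, 1.864]
contact_force: [-2.4, -1.0, 6.8]
finger_gap: 0.0188
grasp_force: 34.9
```

```bash
python3 a.py
python3 - <<'E'
from plant import ctrl
from h import *
m=ctrl.camera_model("wrist"); im,d=ctrl.read_camera("wrist")
w=np.zeros(im.shape[:2],np.uint8); w[310:350,262:298]=1
b=((im.min(-1)>150)&(w>0)).astype(np.uint8); n,l,st,ce=cv2.connectedComponentsWithStats(b)
for i in range(1,n):
    if st[i,4]>20:
        for z in(.161,.163):
            g=onz(m,*ce[i],z); v=g-np.array([.4872,-.1994,0]); print(ce[i],st[i,4],g,np.hypot(*v[:2]),(17-np.degrees(np.arctan2(v[1],v[0])))%360)
E
```

```text
14.7667 [ 0.511  -0.1708  0.1265] r 0.0372 cw 326.7115374576479 [-2.4 -1.   6.8] 34.8703408241272 0.018840081733574876
[278.97241379 329.46206897] 145 [ 0.51248664 -0.17527538  0.161     ] 0.03494869616810899 333.34718904212303
[278.97241379 329.46206897] 145 [ 0.51202448 -0.17369063  0.163     ] 0.03573830926635111 330.9968039139663
[266.06451613 342.65591398] 93 [ 0.50929541 -0.18313944  0.161     ] 0.0274337873136602 340.64972977752734
[266.06451613 342.65591398] 93 [ 0.50889159 -0.18141094  0.163     ] 0.028180334491206948 337.3307252339581
```

Request:
drive_tool(motion=[[-0.109, 0.045, 0, 0, 0, 0], [-0.225, 0.06, 0, 0, 0, 0], [-0.341, 0.045, 0, 0, 0, 0], [-0.45, 0, 0, 0, 0, 0], [-0.543, -0.072, 0, 0, 0, 0], [-0.582, -0.116, 0, 0, 0, 0], [-0.582, -0.116, 0, 0, 0, 0], [-0.582, -0.116, 0, 0, 0, 0]])

```text
time_s: 15.48
position: [0.5154, -0.218, 0.1265]
orientation: [-3.14, -0.001, 1.863]
contact_force: [-1.3, 1.1, 8.4]
finger_gap: 0.0188
grasp_force: 35.0
```

```bash
cat > b.py <<'E'
from plant import ctrl
from h import *
m=ctrl.camera_model("wrist"); im,d=ctrl.read_camera("wrist"); cv2.imwrite("pics/w5.png",im[:,:,::-1])
w=np.zeros(im.shape[:2],np.uint8); w[315:345,270:290]=1
b=((im.min(-1)>150)&(w>0)).astype(np.uint8); n,l,st,ce=cv2.connectedComponentsWithStats(b)
for i in range(1,n):
    if st[i,4]>100:
        for z in(.161,.163):
            g=onz(m,*ce[i],z); v=g-np.array([.4872,-.1994,0]); print(ce[i],st[i,4],g,np.hypot(*v[:2]),(17-np.degrees(np.arctan2(v[1],v[0])))%360)
E
python3 a.py; python3 b.py
```

```text
15.4833 [ 0.5154 -0.218   0.1265] r 0.0337 cw 50.49899369816335 [-1.3  1.1  8.4] 34.964765310287476 0.01882259077909981
[279.07534247 327.55479452] 146 [ 0.51655947 -0.22153129  0.161     ] 0.03676645797508249 54.009141108062366
[279.07534247 327.55479452] 146 [ 0.51610386 -0.2199659   0.163     ] 0.03547378741113659 52.43290301401319
```

Request:
drive_tool(motion=[[-0.016, -0.024, 0, 0, 0, 0], [-0.032, -0.048, 0, 0, 0, 0], [-0.032, -0.048, 0, 0, 0, 0], [-0.032, -0.048, 0, 0, 0, 0]])

```text
time_s: 15.87
position: [0.5128, -0.2212, 0.1265]
orientation: [-3.141, -0.001, 1.864]
contact_force: [-2.0, 0.7, 8.4]
finger_gap: 0.0189
grasp_force: 34.9
```

```bash
python3 a.py; python3 b.py
```

```text
15.8667 [ 0.5128 -0.2212  0.1265] r 0.0335 cw 57.50588117352239 [-2.   0.7  8.4] 34.90499675273895 0.018881292123246348
[279.31690141 327.55633803] 142 [ 0.51406134 -0.22464384  0.161     ] 0.0368616781975914 60.22194052764836
[279.31690141 327.55633803] 142 [ 0.51360194 -0.22307933  0.163     ] 0.035465098772187065 58.888238875346346
```

Request:
drive_tool(motion=[[0, 0, 0, 0, 0, 0], [0, 0, 0, 0, 0, 0], [0, 0, 0, 0, 0, 0], [0, 0, 0, 0, 0, 0], [0, 0, 0, 0, 0, 0], [0, 0, -0.3, 0, 0, 0], [0, 0, -0.65, 0, 0, 0], [0, 0, -1, 0, 0, 0], [0, 0, -1, 0, 0, 0]], fingers=1)

```text
time_s: 16.67
position: [0.5155, -0.2236, 0.2118]
orientation: [3.135, 0.004, 1.863]
contact_force: [0.6, -0.7, -0.1]
finger_gap: 0.085
grasp_force: 0.0
```

```bash
python3 a.py
python3 - <<'E'
from h import *
from plant import ctrl
t=np.load("wrist4.npz")
a=onz(t,204,40,.111); b=onz(t,213,162,.111); mid=(a+b)/2; print(a,b,np.linalg.norm(a-b),mid, np.degrees(np.arctan2(*(a-b)[1::-1])))
s=ctrl.get_state(); p=s["position"];y=s["orientation"][2]; d=mid-p; print(y,"tool x,y units",(d[0]*np.cos(y)+d[1]*np.sin(y))/.08,(d[0]*np.sin(y)-d[1]*np.cos(y))/.08)
E
```

```text
16.6667 [ 0.5155 -0.2236  0.2118] r 0.0371 cw 57.67958421616794 [ 0.6 -0.7 -0.1] 0.0 0.0850055928371527
[ 0.45121144 -0.07981495  0.111     ] [ 0.46704577 -0.13124636  0.111     ] 0.05381372177299697 [ 0.45912861 -0.10553065  0.111     ] 107.1121788889722
1.8628772730258856 tool x,y units 1.6160267164160125 -0.24924992387425896
```

Request:
drive_tool(motion=[[0.4, -0.12, 0, 0, 0, 0], [0.8, -0.25, 0, 0, 0, 0], [1, -0.25, 0, 0, 0, 0], [1, -0.25, 0, 0, 0, 0]])

```text
time_s: 17.0
position: [0.4703, -0.1474, 0.2061]
orientation: [3.141, -0.003, 1.868]
contact_force: [0.1, 0.5, 0.0]
finger_gap: 0.0853
grasp_force: 0.0
```

Request:
drive_tool(motion=[[0.3, 0, 0, 0, 0, 0], [0.6, 0, 0, 0, 0, 0], [0.6, 0, 0, 0, 0, 0], [0.6, 0, 0, 0, 0, 0], [0.6, 0, 0, 0, 0, 0]])

```text
time_s: 17.42
position: [0.4576, -0.1061, 0.2066]
orientation: [3.141, 0.0, 1.863]
contact_force: [0.2, -0.8, 0.4]
finger_gap: 0.0857
grasp_force: 0.0
```

Run:
```python
from plant import ctrl
from h import *
m=ctrl.camera_model("wrist"); im,d=ctrl.read_camera("wrist"); cv2.imwrite("pics/w6.png",im[:,:,::-1]); np.savez("w6.npz",im=im,d=d,**m)
s=ctrl.get_state(); p=s["position"];y=s["orientation"][2]; dd=np.array([.4591,-.1055,0])-p; print(p,y,"tool units",(dd[0]*np.cos(y)+dd[1]*np.sin(y))/.08,(dd[0]*np.sin(y)-dd[1]*np.cos(y))/.08)
```

```text
[ 0.45753368 -0.10646775  0.20658999] 1.8621721892173624 tool units 0.005962486539883417 0.022228847222223798
```

View pics/w6.png

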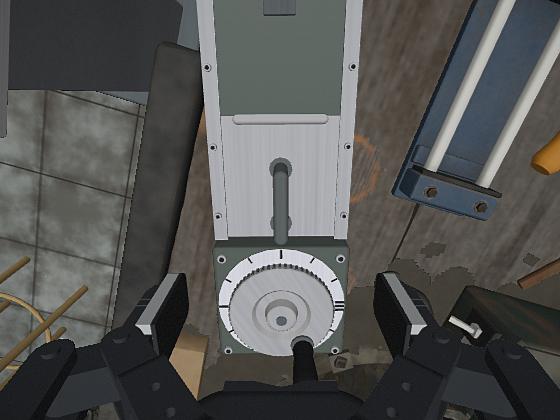

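The handle (280,163)–(281,243) is midway between the fingers at about column 281, and the crank stands at 2. Descending now.

Request:
drive_tool(motion=[[0, 0.02, 0.4, 0, 0, 0], [0, 0.02, 0.8, 0, 0, 0], [0, 0.02, 1, 0, 0, 0], [0, 0.02, 1, 0, 0, 0]])

```text
time_s: 17.8
position: [0.4565, -0.1058, 0.1231]
orientation: [-3.135, -0.001, 1.862]
contact_force: [-1.1, 0.5, 0.5]
finger_gap: 0.0854
grasp_force: 0.0
```

Request:
drive_tool(motion=[[0, 0, 0.25, 0, 0, 0], [0, 0, 0.5, 0, 0, 0], [0, 0, 0.5, 0, 0, 0], [0, 0, 0.5, 0, 0, 0]])

```text
time_s: 18.13
position: [0.4588, -0.1057, 0.087]
orientation: [-3.14, 0.001, 1.862]
contact_force: [-0.8, -0.3, -0.5]
finger_gap: 0.0854
grasp_force: 0.0
```

Request:
drive_tool(motion=[[0, 0, 0, 0, 0, 0], [0, 0, 0, 0, 0, 0], [0, 0, 0, 0, 0, 0], [0, 0, 0, 0, 0, 0], [0, 0, 0, 0, 0, 0], [0, 0, 0, 0, 0, 0], [0, 0, 0, 0, 0, 0], [0, 0, 0, 0, 0, 0], [0, 0, 0, 0, 0, 0]], fingers=0, newtons=50)

```text
time_s: 18.88
position: [0.4573, -0.1053, 0.0868]
orientation: [-3.139, -0.001, 1.863]
contact_force: [-9.1, -1.1, 12.6]
finger_gap: 0.0104
grasp_force: 48.8
```

Request:
drive_tool(motion=[[0, -0.015, 0, 0, 0, 0], [0.05, -0.015, 0, 0, 0, 0], [0.1, -0.015, 0, 0, 0, 0], [0.15, -0.015, 0, 0, 0, 0], [0.15, -0.015, 0, 0, 0, 0], [0.15, -0.015, 0, 0, 0, 0]])

```text
time_s: 19.38
position: [0.4537, -0.0939, 0.0868]
orientation: [-3.141, 0.0, 1.863]
contact_force: [-4.0, -2.4, 8.2]
finger_gap: 0.0101
grasp_force: 49.7
```

Request:
drive_tool(motion=[[0.1, 0, 0, 0, 0, 0], [0.2, 0, 0, 0, 0, 0], [0.3, 0, 0, 0, 0, 0], [0.4, 0, 0, 0, 0, 0], [0.5, 0, 0, 0, 0, 0], [0.6, 0, 0, 0, 0, 0], [0.7, 0, 0, 0, 0, 0], [0.8, 0, 0, 0, 0, 0], [0.9, 0, 0, 0, 0, 0], [1, 0, 0, 0, 0, 0], [1, 0, 0, 0, 0, 0]])

```text
time_s: 20.3
position: [0.4301, -0.0169, 0.0868]
orientation: [-3.14, 0.0, 1.864]
contact_force: [-5.9, -5.8, 11.6]
finger_gap: 0.0106
grasp_force: 50.4
```

Request:
drive_tool(motion=[[0.05, 0, 0, 0, 0, 0], [0.1, 0, 0, 0, 0, 0], [0.15, 0, 0, 0, 0, 0], [0.16, 0, 0, 0, 0, 0], [0.16, 0, 0, 0, 0, 0], [0.16, 0, 0, 0, 0, 0], [0.16, 0, 0, 0, 0, 0]])

```text
time_s: 20.88
position: [0.4267, -0.0056, 0.0868]
orientation: [-3.14, 0.0, 1.863]
contact_force: [-5.9, -5.4, 11.1]
finger_gap: 0.01
grasp_force: 50.4
```

Request:
drive_tool(motion=[[0.02, 0, 0, 0, 0, 0], [0.04, 0, 0, 0, 0, 0], [0.045, 0, 0, 0, 0, 0], [0.045, 0, 0, 0, 0, 0], [0.045, 0, 0, 0, 0, 0]])

```text
time_s: 21.3
position: [0.4258, -0.0029, 0.0868]
orientation: [-3.14, 0.001, 1.862]
contact_force: [-5.6, -8.0, 10.7]
finger_gap: 0.0102
grasp_force: 50.2
```

Request:
drive_tool(motion=[[-0.02, 0, 0, 0, 0, 0], [-0.04, 0, 0, 0, 0, 0], [-0.06, 0, 0, 0, 0, 0], [-0.08, 0, 0, 0, 0, 0], [-0.08, 0, 0, 0, 0, 0], [-0.08, 0, 0, 0, 0, 0]])

```text
time_s: 21.8
position: [0.4276, -0.0087, 0.0868]
orientation: [-3.14, 0.001, 1.862]
contact_force: [-5.8, -6.8, 11.0]
finger_gap: 0.0104
grasp_force: 50.3
```

Run:
```python
from plant import ctrl
from h import *
m=ctrl.camera_model("wrist"); im,d=ctrl.read_camera("wrist"); cv2.imwrite("pics/w7.png",im[:,:,::-1])
```

```text
(no output)
```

View pics/w7.png

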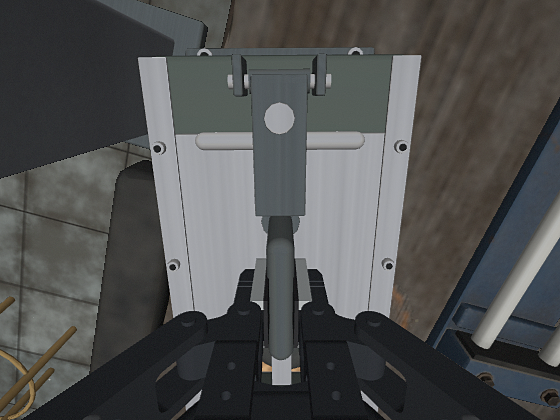

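The wrist view shows the catch strip reaching from its pin at (280,82) over the lip bead at (280,141), with its end at (280,215). I'll ease back to see whether it holds.

Request:
drive_tool(motion=[[-0.015, 0, 0, 0, 0, 0], [-0.03, 0, 0, 0, 0, 0], [-0.04, 0, 0, 0, 0, 0], [-0.04, 0, 0, 0, 0, 0], [-0.04, 0, 0, 0, 0, 0]])

```text
time_s: 22.27
position: [0.4279, -0.0098, 0.0868]
orientation: [-3.139, -0.002, 1.864]
contact_force: [-8.6, -0.5, 14.2]
finger_gap: 0.0098
grasp_force: 50.6
```

The hatch stopped and the force reversed, so the catch is holding it. Releasing and rising.

Request:
drive_tool(motion=[[0, 0, 0, 0, 0, 0], [0, 0, 0, 0, 0, 0], [0, 0, 0, 0, 0, 0], [0, 0, 0, 0, 0, 0], [0, 0, 0, 0, 0, 0], [0, 0, 0, 0, 0, 0], [0, 0, -0.25, 0, 0, 0], [0, 0, -0.5, 0, 0, 0], [0, 0, -0.75, 0, 0, 0], [0, 0, -1, 0, 0, 0], [0, 0, -1, 0, 0, 0]], fingers=1)

```text
time_s: 23.18
position: [0.4313, -0.0106, 0.1699]
orientation: [3.136, 0.0, 1.863]
contact_force: [1.1, 0.1, 0.5]
finger_gap: 0.0854
grasp_force: 0.0
```

Request:
drive_tool(motion=[[0, 0, -0.4, 0, 0, 0], [0, 0, -0.8, 0, 0, 0], [0, 0, -1, 0, 0, 0], [0, 0, -1, 0, 0, 0], [0, 0, -1, 0, 0, 0], [0, 0, -1, 0, 0, 0]])

```text
time_s: 23.68
position: [0.4287, -0.0105, 0.2454]
orientation: [-3.14, -0.0, 1.864]
contact_force: [-0.2, -0.1, -1.0]
finger_gap: 0.0856
grasp_force: 0.0
```

Run:
```python
from plant import ctrl
from h import *
print(ctrl.get_state()["position"])
m=ctrl.camera_model("wrist"); im,d=ctrl.read_camera("wrist"); cv2.imwrite("pics/w8.png",im[:,:,::-1])
```

```text
[ 0.42871201 -0.01051492  0.24544807]
```

View pics/w8.png

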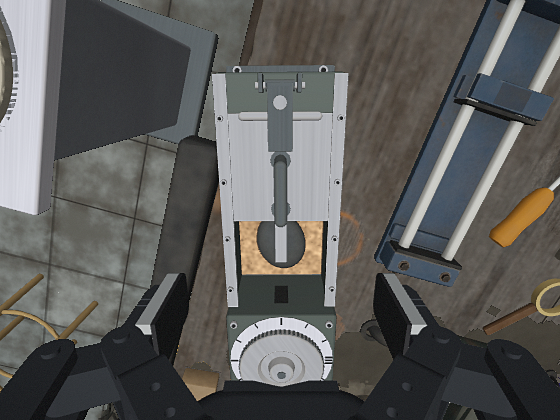

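The hatch stays open: the compartment is visible at (280,248), the lip is held under the catch at (280,117), and the gripper is clear. Handing in.

```bash
python3 -c "
from plant import ctrl
print(ctrl.hand_in())"
```

```text
the job is handed in; nothing more can be done
None
```

I dialled 4-11-2, which unlocked the safe, then slid the hatch open until the catch held it, let go with the arm clear, and handed the job in at about 24 s; hand-in gave no verdict.

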